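# Set a steel bar blank in the angle jig

### The job

Lay the loose flat steel bar in the jig: put the hole in its end over the upright pivot pin so that the bar lies flat on the plate with its free end well clear of the stop screw (some 10 cm), and let go. Then swing it about the pin by pushing its free end until its edge meets the flat foot of the stop screw, and seat it there with a steady push of about 10 N for a second (the screw must never feel 20 N). Draw away so that the bar stays lying against the screw, force nothing on the way, and leave the box, the drive and the marker pen alone.

Things in the scene. Friction and masses are not known exactly. Their poses are not given: they have to be found in the camera images.
- bar: loose flat steel bar 230 x 25 x 10 mm, 0.12 to 0.26 kg, on the desk at the start. Origin: centre of its underside. x runs along it to the free end (115 mm from the origin), y across, z up (it stays this way up). A 13 mm through hole near the other end is centred at x = -100 mm
- bar_hole (a point): centre of the bar's hole at the bar's underside
- bar_edge (a point): point on the bar's -y edge, 165 mm along the bar from the hole, half way up its thickness: this is where the foot of the stop screw meets the bar
- jig: fixed aluminium plate 155 x 215 x 10 mm on the desk with the pivot pin and the stop. Origin: on the desk under the pin's axis; z up. In its frame the plate spans x -45 to 110 mm, y -180 to 35 mm. Seated at the stop, the bar points from the pin about along -y. It is laid down on the +x side of that line (40 degrees round is well clear and still supported) and pushed towards -x to the stop
- pin (a point): foot of the upright steel pivot pin, at the plate's upper face (10 mm above the desk), on the pin's axis. The pin is 9.5 mm thick and stands 22 mm above the plate, its last 6 mm tapering to 4 mm
- stop_post: fixed steel block 18 x 24 x 22 mm on the plate. Origin: centre of its underside, on the plate's top at the jig's x -34, y -165 mm; axes as the jig's. It carries a rigid stop screw along x with a flat 9 x 9 mm foot on its +x end, centred 5 mm above the plate. The screw's setting is not measured: the foot's face stands 14 to 40 mm to +x of the origin. Its head reaches up to 46 mm to -x
- bit_box: bystander: closed beige tool-bit box 57 x 86 x 28 mm beyond the jig; leave it alone
- drive: bystander: flat black portable drive 116 x 80 x 14 mm beyond the bar; leave it alone
- marker: bystander: grey marker pen with a red end, 121 mm long and 16 mm thick, beyond the gap between bar and jig; leave it alone

How it is judged:
By the outcome, as a careful person would: the job done as asked, in the order asked, and still so for the second after the job is handed in, with the robot touching nothing.
It also fails if it takes over 72 s, if anything falls off the work surface, if the arm or the gripper's body presses on something with over 40 N, if the wrist force passes 120 N, or if a joint passes its speed limit or range.

### The arm

A 6-joint arm with a two-finger parallel gripper is mounted at the origin on a cart in front of the work surface, level with it; the furniture and walls round the work are solid. World frame = base frame: x ahead of the robot, y to its left, z up, the work surface at z = 0. Lengths are in m, angles in rad, forces in N, time in s.
With the tool pointing down it reaches from about 0.325 to 0.775 m from the base axis. Payload 9.3 kg.
Tool frame: the origin (TCP) lies between the finger pads; the fingertips stand 17 mm ahead of it and the grasp point (between the pads) lies 2 mm behind it; z points along the fingers, y is the line along which they close (so a half turn about z gives the same grasp; the last joint's range is limited). The gripper opens to 85 mm and grips with 20 to 120 N. Pads are 22 mm wide; open, the fingers measure 114 mm over their backs; the gripper's body (76 mm by 85 mm) begins 54 mm behind the grasp point. The pads swing forward as they close: fully open they stand 13 mm farther back than shut.
Start: joints at [1.009, 0.259, 0.021, 1.334, 0, 1.418], TCP at [0.219, 0.505, 0.248] pointing down, gripper open.
Joint ranges: [-3.04, 3.04], [-0.91, 1.82], [-1.04, 1.36], [-1.92, 1.95], [-1.52, 1.45], [-3.14, 3.14]. Speed limits (rad/s): [2.22, 2.22, 2.79, 3.14, 3.14, 3.14].

### API

Orientations are given as a unit quaternion [w, x, y, z].
In Python, from station import get_state, read_camera, sign_off gives the robot as it stands. The module is installed in compiled form; this text tells all that it offers.
- The arm moves only by the tool move_arm, never from a script. Its argument "increments" is a list that holds one entry, the list of rows, each a list of 7 numbers: the turn, a rotation vector about the tool's x, y, z scaled (see below), then the shift along the tool's x, y, z scaled (see below), then the opening, from 0 (shut) to 1 (fully open). A call has 1 to 5 rows; each row shifts and turns the commanded pose from where the row before left it, along the tool's axes as they then stand; what a row does not reach is not made up. The controller multiplies each number of a shift by 20 mm and each number of a turn by 45 degrees. A row lasts 1/10 s, in which the tool goes at most 50 mm and 8.59 degrees, less where a joint would pass 70% of its speed; a pose out of reach is approached as far as the arm can. A call with a number of a shift or a turn outside -1 to 1 is refused whole. A call with a gripper value outside its range is refused whole. The fingers move at their own pace and stop on an object; "force" is the grip in N (left out, the last holds). Time passes only in rows, so rows that do not move let the fingers close. It gives the time, the measured TCP pose, the force, the opening and the grip force at its end, in the units of the state.
- get_state(): the state, without advancing time (a new reading comes with each control period).
- read_camera(name): name is "scene" or "top" or "wrist"; returns a dict with "img" (384x512x3 uint8, red, green, blue), "depth" (384x512 float32, m along the optical axis (not along the pixel's ray), 0 where there is no reading), "camera_matrix" (3x3 intrinsics, pixels), "distortion" ([k1, k2, p1, p2, k3] as OpenCV has them; the pictures are not rectified), "world_from_camera" (4x4, takes a point from camera to world coordinates). Camera axes: x right, y up, looking along -z (the intrinsics and any distortion apply to the point x, -y, -z); pixel columns grow to the right and rows downward; lengths in m; the calibration is good to about 2 mm. A picture is of the moment at which its call begins.
- sign_off(): hands the job in; it is judged then, once.
The state is a dict: "time": time; "joints": joint angles; "joint_velocities": joint speeds; "tau": joint torques, N m; "eef_pos": TCP position; "tcp_rot": TCP orientation; "ft_force": force on the tool from outside, world axes, zero at the start; "wrist_torque": the same for the moment, N m; "finger_gap": finger opening in m; "finger_force": force on a finger pad.
Only numpy, scipy, OpenCV 4.12 (cv2) and the standard library are available. Lean on these libraries where they do the work, as an engineer would, in place of code of your own. Each camera call takes 0.05 s, during which the arm holds its last target. There are 200 camera calls.

## Working session

There is one attempt and no reset: what is moved stays moved. The work goes in short steps, Python scripts to look and compute and a tool call to move; the robot and the scene stay as the last step left them, time stands still between calls to the robot, and variables do not carry over. Pictures are saved under pics/ and viewed, at most 10 in all, crops included, and the job is handed in when it is done.

Besides the shell and the picture viewer there is one more tool, called after ">>>" as name([rows], argument=value, ...), one row to a line, values as JSON. move_arm: Moves the arm, as the interface text tells. Its arguments: {"type":"object","properties":{"increments":{"type":"array","items":{"type":"array","items":{"type":"array","items":{"type":"number"}}}},"force":{"type":"number"}},"required":["increments"]}

```bash
mkdir -p pics; cat > h.py <<'E'
import numpy as np, cv2
from station import get_state, read_camera, sign_off
def snap(name,fn):
    c=read_camera(name); cv2.imwrite('pics/'+fn,cv2.cvtColor(c['img'],cv2.COLOR_RGB2BGR)); np.savez(fn+'.npz',**{k:np.array(v) for k,v in c.items()}); return c
def load(fn): return dict(np.load(fn+'.npz'))
def ray(c,uv):
    p=cv2.undistortPoints(np.array(uv,float).reshape(-1,1,2),c['camera_matrix'],c['distortion']).reshape(-1,2)
    d=np.c_[p[:,0],-p[:,1],-np.ones(len(p))]; T=c['world_from_camera']
    return T[:3,3],d@T[:3,:3].T
def onz(c,uv,z):
    o,d=ray(c,uv); return o+d*((z-o[2])/d[:,2])[:,None]
def cloud(c):
    v,u=np.mgrid[:384,:512]; o,d=ray(c,np.c_[u.ravel(),v.ravel()])
    return (o+d*c['depth'].ravel()[:,None]).reshape(384,512,3)
E
python3 - <<'E'
from h import *
a=snap('top','top0.png'); b=snap('scene','sc0.png')
cv2.imwrite('pics/both.png',cv2.resize(np.hstack([cv2.imread('pics/top0.png')]),(800,600)))
print(get_state()); print(a['world_from_camera'],a['camera_matrix'])
E
```

```text
{'time': 0.1, 'joints': array([1.00937795e+00, 2.59135496e-01, 2.08566123e-02, 1.33369196e+00,
       1.18051650e-05, 1.41819881e+00]), 'joint_velocities': array([-0.00045159, -0.00084993,  0.00427277,  0.00040035,  0.00096691,
        0.00057258]), 'tau': array([ 5.35482730e-03, -5.56691408e+01,  3.45070660e+01,  1.15451985e-02,
       -1.40543425e-04, -5.27088304e-06]), 'eef_pos': array([0.21852206, 0.50448675, 0.24773429]), 'tcp_rot': array([-2.10760546e-04,  2.02989869e-01,  9.79180662e-01, -5.48165761e-04]), 'ft_force': array([-0.20932029,  0.62322236, -0.18061351]), 'wrist_torque': array([ 0.04986239, -0.04522549, -0.02204002]), 'finger_force': 0.0, 'finger_gap': 0.08503759661770255}
[[ 0.01068965  0.98586332 -0.16721019  0.38770794]
 [-0.99985389  0.00830746 -0.0149397  -0.06652132]
 [-0.01333941  0.16734546  0.98580807  1.21822875]
 [ 0.          0.          0.          1.        ]] [[402.55083978   0.         253.46505521]
 [  0.         402.55083978 197.85400188]
 [  0.           0.           1.        ]]
```

View pics/top0.png

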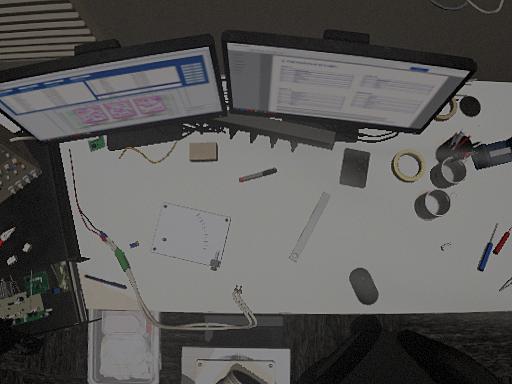

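View pics/sc0.png

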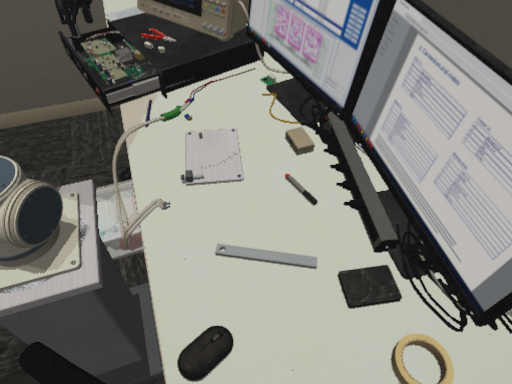

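```bash
python3 - <<'E'
from h import *
c=load('top0.png'); im=cv2.imread('pics/top0.png')
A=cv2.resize(im[195:275,140:240],None,fx=4,fy=4,interpolation=cv2.INTER_CUBIC)
B=cv2.resize(im[185:270,280:340],None,fx=4,fy=4,interpolation=cv2.INTER_CUBIC)
o=np.zeros((340,640,3),np.uint8);o[:320,:400]=A;o[:340,400:640]=B
cv2.imwrite('pics/crop.png',o)
print(onz(c,[(165,203),(231,217),(215,268),(150,252)],.01),onz(c,[(327,193),(295,260)],.01))
P=cloud(c)
m=(P[...,2]>.016)&(P[...,2]<.05)
v,u=np.where(m[195:275,140:240]);print([(x+140,y+195,P[y+195,x+140].round(3)) for x,y in zip(u,v)][:40])
E
```

```text
[[0.5743733  0.22261677 0.01      ]
 [0.53334471 0.01910502 0.01      ]
 [0.38014966 0.06389911 0.01      ]
 [0.42449671 0.26187815 0.01      ]] [[ 0.60957453 -0.27266686  0.01      ]
 [ 0.40625355 -0.17373097  0.01      ]]
[(np.int64(183), np.int64(210), array([0.552, 0.165, 0.017])), (np.int64(170), np.int64(213), array([0.542, 0.204, 0.02 ])), (np.int64(176), np.int64(224), array([0.51 , 0.185, 0.016])), (np.int64(201), np.int64(229), array([0.495, 0.108, 0.017])), (np.int64(214), np.int64(230), array([0.493, 0.069, 0.016])), (np.int64(219), np.int64(233), array([0.484, 0.054, 0.017])), (np.int64(163), np.int64(238), array([0.466, 0.219, 0.03 ])), (np.int64(164), np.int64(238), array([0.466, 0.216, 0.032])), (np.int64(165), np.int64(238), array([0.466, 0.214, 0.027])), (np.int64(223), np.int64(238), array([0.469, 0.041, 0.016])), (np.int64(163), np.int64(239), array([0.463, 0.22 , 0.027])), (np.int64(164), np.int64(239), array([0.463, 0.216, 0.03 ])), (np.int64(165), np.int64(239), array([0.463, 0.214, 0.027])), (np.int64(166), np.int64(239), array([0.464, 0.213, 0.016])), (np.int
[... 904 characters left out ...]
, 0.058, 0.016])), (np.int64(215), np.int64(255), array([0.418, 0.064, 0.019])), (np.int64(216), np.int64(255), array([0.418, 0.061, 0.021])), (np.int64(217), np.int64(255), array([0.419, 0.058, 0.017])), (np.int64(215), np.int64(256), array([0.415, 0.064, 0.02 ])), (np.int64(216), np.int64(256), array([0.415, 0.061, 0.018])), (np.int64(217), np.int64(256), array([0.416, 0.058, 0.018])), (np.int64(215), np.int64(257), array([0.413, 0.064, 0.018])), (np.int64(216), np.int64(257), array([0.413, 0.061, 0.017])), (np.int64(217), np.int64(257), array([0.413, 0.058, 0.016])), (np.int64(216), np.int64(258), array([0.41 , 0.061, 0.018])), (np.int64(211), np.int64(259), array([0.406, 0.074, 0.027]))]
```

View pics/crop.png

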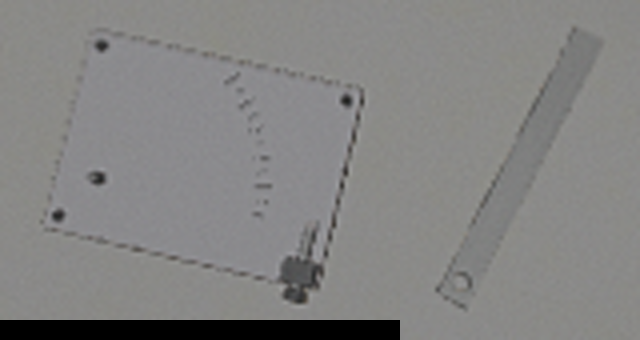

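The top view has the pin at about (164,239), the stop post at (215,262) with its foot at (218,251), and the bar's hole at (295,255) with the free end at (327,194). These fit the given sizes. I'll move over the pin and take a close look on the way.

>>> move_arm([
  [[0, 0, 0, -1, -0.5, 0, 1], [0, 0, 0, -1, -0.5, 0, 1], [0, 0, 0, -1, -0.5, 0, 1], [0, 0, 0, -1, -0.5, 0, 1], [0, 0, 0, -1, -0.5, 0, 1]],
])

```text
time: 0.6
eef_pos: [0.2909, 0.4182, 0.248]
tcp_rot: [-0.0, 0.203, 0.979, -0.0]
ft_force: [0.3, -0.1, -1.4]
finger_gap: 0.0854
finger_force: 0.0
```

>>> move_arm([
  [[0, 0, 0, -1, -0.5, 0, 1], [0, 0, 0, -1, -0.5, 0, 1], [0, 0, 0, -1, -0.5, 0, 1], [0, 0, 0, -1, -0.5, 0, 1], [0, 0, 0, -1, -0.5, 0, 1]],
])

```text
time: 1.1
eef_pos: [0.3628, 0.3326, 0.248]
tcp_rot: [-0.0, 0.203, 0.979, -0.0]
ft_force: [0.3, 0.0, 0.8]
finger_gap: 0.0853
finger_force: 0.0
```

>>> move_arm([
  [[0, 0, 0, -1, -0.5, 0, 1], [0, 0, 0, -1, -0.5, 0, 1], [0, 0, 0, -1, -0.5, 0, 1], [0, 0, 0, -0.5, -0.2, 0, 1], [0, 0, 0, 0, 0, 0, 1]],
])

```text
time: 1.6
eef_pos: [0.4137, 0.2737, 0.248]
tcp_rot: [-0.0, 0.204, 0.979, -0.0]
ft_force: [0.5, 0.1, -1.3]
finger_gap: 0.0852
finger_force: 0.0
```

```bash
python3 - <<'E'
from h import *
c=snap('wrist','w1.png');print(c['world_from_camera'],get_state()['eef_pos'])
E
```

```text
[[ 3.99309563e-01 -8.83224585e-01 -2.45898770e-01  3.51045457e-01]
 [ 9.16815820e-01  3.84447694e-01  1.07929249e-01  2.99346101e-01]
 [-7.90551063e-04 -2.68541064e-01  9.63267913e-01  3.72639017e-01]
 [ 0.00000000e+00  0.00000000e+00  0.00000000e+00  1.00000000e+00]] [0.41316374 0.27430573 0.24804842]
```

View pics/w1.png

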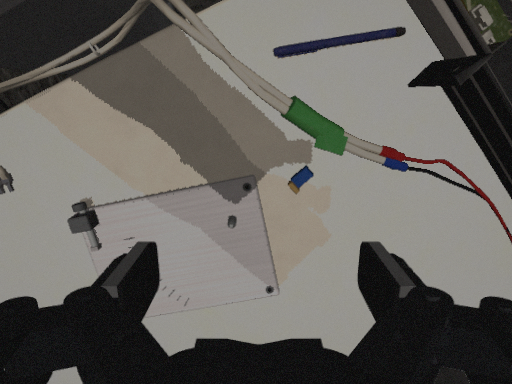

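The wrist view shows the pin at about (232,221), the plate corner at (255,177), another at (278,295), the stop post at (83,220) and its foot at (96,246).

```bash
python3 - <<'E'
from h import *
c=load('w1.png');P=cloud(c)
print('corners',onz(c,[(255,177),(278,294)],.01).round(4))
w=P[205:235,220:245].reshape(-1,3); 
t=w[w[:,2]>.024];print('pin',len(t),np.median(t,0).round(4),t.min(0).round(4),t.max(0).round(4))
print('foot',onz(c,[(96,248)],.015))
w=P[200:255,70:110].reshape(-1,3);t=w[w[:,2]>.0165];print(len(t),t.min(0),t.max(0))
print(P[240:300:15,240].round(4))
im=cv2.imread('pics/w1.png')
A=cv2.resize(im[200:240,210:255],None,fx=8,fy=8,interpolation=cv2.INTER_CUBIC)
B=cv2.resize(im[190:260,60:120],None,fx=6,fy=6,interpolation=cv2.INTER_CUBIC)
o=np.zeros((420,720,3),np.uint8);o[:320,:360]=A;o[:420,360:]=B
cv2.imwrite('pics/crop2.png',o)
E
```

```text
corners [[0.4295 0.261  0.01  ]
 [0.5759 0.2276 0.01  ]]
pin 63 [0.4629 0.2188 0.0284] [0.351  0.2133 0.0244] [0.4686 0.2993 0.3726]
foot [[0.43213644 0.05590655 0.015     ]]
706 [0.35104546 0.0493636  0.01654536] [0.43419559 0.2993461  0.37263902]
[[0.4921 0.2144 0.0087]
 [0.509  0.2068 0.0105]
 [0.5279 0.1981 0.0086]
 [0.5465 0.1897 0.0087]]
```

View pics/crop2.png

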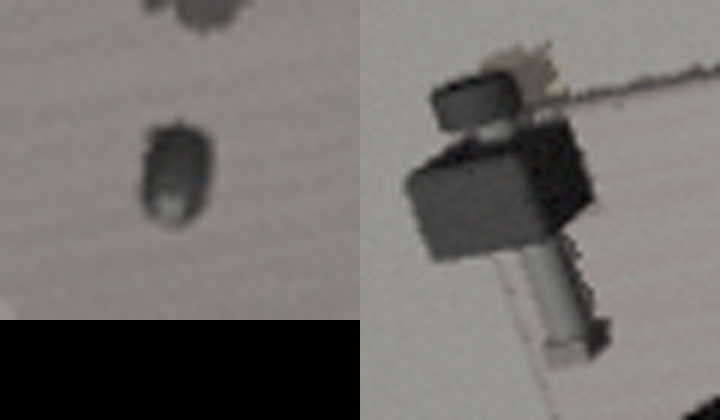

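```bash
python3 - <<'E'
from h import *
c=load('w1.png')
f=lambda u,v:(210+(u+.5)/8-.5,200+(v+.5)/8-.5)
g=lambda u,v:(60+(u-360+.5)/6-.5,190+(v+.5)/6-.5)
print('top',onz(c,[f(172,210)],.032).round(4),'basenear',onz(c,[f(177,124)],.01).round(4), 'sides at mid z',onz(c,[f(142,175),f(211,175)],.021).round(4))
print('foot face top corners',onz(c,[g(545,352),g(597,340)],.0195).round(4),'low',onz(c,[g(552,367),g(590,358)],.0105).round(4))
E
```

```text
top [[0.4641 0.2178 0.032 ]] basenear [[0.4597 0.2187 0.01  ]] sides at mid z [[0.4613 0.2136 0.021 ]
 [0.4651 0.2224 0.021 ]]
foot face top corners [[0.4288 0.0526 0.0195]
 [0.4306 0.0635 0.0195]] low [[0.4341 0.0459 0.0105]
 [0.4355 0.0541 0.0105]]
```

>>> move_arm([
  [[0, 0, 0, -0.68, -1, 0, 1], [0, 0, 0, -0.68, -1, 0, 1], [0, 0, 0, -0.68, -1, 0, 1], [0, 0, 0, -0.68, -1, 0, 1], [0, 0, 0, -0.68, -1, 0, 1]],
])

```text
time: 2.15
eef_pos: [0.4352, 0.1557, 0.2483]
tcp_rot: [-0.0, 0.202, 0.979, 0.0]
ft_force: [0.5, -0.2, -0.9]
finger_gap: 0.0857
finger_force: 0.0
```

>>> move_arm([
  [[0, 0, 0, -0.68, -1, 0, 1], [0, 0, 0, -0.68, -1, 0, 1], [0, 0, 0, -0.68, -1, 0, 1], [0, 0, 0, -0.68, -1, 0, 1], [0, 0, 0, -0.68, -1, 0, 1]],
])

```text
time: 2.65
eef_pos: [0.4582, 0.037, 0.2483]
tcp_rot: [-0.0, 0.202, 0.979, 0.0]
ft_force: [0.1, -0.3, 1.3]
finger_gap: 0.0856
finger_force: 0.0
```

>>> move_arm([
  [[0, 0, 0, -0.68, -1, 0, 1], [0, 0, 0, -0.68, -1, 0, 1], [0, 0, 0, -0.68, -1, 0, 1], [0, 0, 0, -0.68, -1, 0, 1], [0, 0, 0, -0.68, -1, 0, 1]],
])

```text
time: 3.15
eef_pos: [0.4811, -0.0818, 0.2483]
tcp_rot: [-0.0, 0.202, 0.979, 0.0]
ft_force: [-0.1, 0.3, -0.3]
finger_gap: 0.0853
finger_force: 0.0
```

>>> move_arm([
  [[0, 0, 0, -0.68, -1, 0.5, 1], [0, 0, 0, -0.68, -1, 0.5, 1], [0, 0, 0, -0.68, -1, 0.5, 1], [0, 0, 0, -0.68, -1, 0.5, 1], [0, 0, 0, -0.68, -1, 0, 1]],
])

```text
time: 3.65
eef_pos: [0.5036, -0.2002, 0.2069]
tcp_rot: [-0.001, 0.202, 0.979, 0.001]
ft_force: [-0.8, 0.0, 0.6]
finger_gap: 0.0854
finger_force: 0.0
```

>>> move_arm([
  [[0, 0, 0, 0, 0, 0, 0.7]],
])

```text
time: 3.75
eef_pos: [0.5043, -0.2019, 0.2075]
tcp_rot: [-0.0, 0.203, 0.979, 0.0]
ft_force: [0.4, 0.4, 0.1]
finger_gap: 0.0731
finger_force: 0.0
```

```bash
python3 - <<'E'
from h import *
c=snap('wrist','w2.png');print(c['world_from_camera'],get_state()['eef_pos'],get_state()['tcp_rot'])
E
```

```text
[[ 3.98599099e-01 -8.83566493e-01 -2.45823130e-01  4.41646737e-01]
 [ 9.17125140e-01  3.83872109e-01  1.07348408e-01 -1.76382572e-01]
 [-4.84813004e-04 -2.68239552e-01  9.63352120e-01  3.32204176e-01]
 [ 0.00000000e+00  0.00000000e+00  0.00000000e+00  1.00000000e+00]] [ 0.50398875 -0.20070967  0.20781354] [-3.78752775e-04  2.03324596e-01  9.79111282e-01  2.49480872e-04]
```

View pics/w2.png

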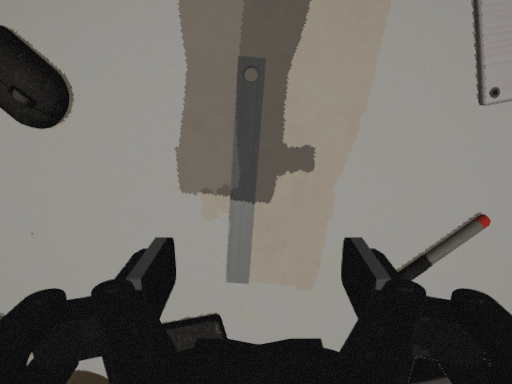

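The wrist view shows the whole bar: hole at (251,74), hole end centred at (252,57), free end centred at (238,283).

```bash
python3 - <<'E'
from h import *
c=load('w2.png')
p=onz(c,[(251,74),(252,57),(238,283),(238,57),(266,57)],.01)
print(p.round(4)); d=p[2]-p[1];print(np.hypot(*d[:2]),np.degrees(np.arctan2(d[1],d[0])),np.linalg.norm(p[3]-p[4]))
u=d/np.linalg.norm(d); o=p[0]+.1*u; o2=(p[1]+p[2])/2; print(o,o2)
s=get_state();from scipy.spatial.transform import Rotation as R
q=s['tcp_rot'];M=R.from_quat([q[1],q[2],q[3],q[0]]).as_matrix();e=(o+o2)/2;e[2]=.021
print('tool shift mm',(M.T@(e-s['eef_pos'])*1000).round(1), 'toolx deg',np.degrees(np.arctan2(M[1,0],M[0,0])))
E
```

```text
[[ 0.4215 -0.1749  0.01  ]
 [ 0.4084 -0.1682  0.01  ]
 [ 0.6116 -0.2742  0.01  ]
 [ 0.4034 -0.1797  0.01  ]
 [ 0.4134 -0.1566  0.01  ]]
0.22920051282928094 -27.54677497481409 0.025211491681954044
[ 0.51017533 -0.22118175  0.01      ] [ 0.51001714 -0.22118016  0.01      ]
tool shift mm [-13.9 -16.4 186.8] toolx deg 156.53712548399668
```

>>> move_arm([
  [[0, 0, 0, -0.7, -0.82, 1, 0.7], [0, 0, 0.09, 0, 0, 1, 0.7], [0, 0, 0, 0, 0, 1, 0.7], [0, 0, 0, 0, 0, 1, 0.7], [0, 0, 0, 0, 0, 1, 0.7]],
])

```text
time: 4.3
eef_pos: [0.5102, -0.2197, 0.1079]
tcp_rot: [0.0, 0.237, 0.972, 0.0]
ft_force: [-0.0, 0.4, -0.1]
finger_gap: 0.0597
finger_force: 0.0
```

>>> move_arm([
  [[0, 0, 0, 0, 0, 1, 0.7], [0, 0, 0, 0, 0, 1, 0.7], [0, 0, 0, 0, 0, 1, 0.7], [0, 0, 0, 0, 0, 0.8, 0.7], [0, 0, 0, 0, 0, 0.4, 0.7]],
])

```text
time: 4.8
eef_pos: [0.5097, -0.2195, 0.0233]
tcp_rot: [-0.001, 0.237, 0.972, 0.0]
ft_force: [0.6, 0.2, -0.4]
finger_gap: 0.0594
finger_force: 0.0
```

>>> move_arm([
  [[0, 0, 0, 0, 0, 0, 0.7], [0, 0, 0, 0, 0, 0, 0.4], [0, 0, 0, 0, 0, 0, 0.35]],
])

```text
time: 5.1
eef_pos: [0.5106, -0.2214, 0.0253]
tcp_rot: [0.001, 0.237, 0.971, -0.0]
ft_force: [-0.0, 0.2, 1.0]
finger_gap: 0.032
finger_force: 0.0
```

>>> move_arm([
  [[0, 0, 0, 0, 0, 0.15, 0.35], [0, 0, 0, 0, 0, 0, 0.2], [0, 0, 0, 0, 0, 0, 0.1], [0, 0, 0, 0, 0, 0, 0.1], [0, 0, 0, 0, 0, 0, 0.1]],
], force=50)

```text
time: 5.6
eef_pos: [0.5103, -0.2215, 0.0218]
tcp_rot: [0.0, 0.237, 0.971, -0.0]
ft_force: [0.2, 1.2, 5.5]
finger_gap: 0.023
finger_force: 49.5
```

>>> move_arm([
  [[0, 0, 0, 0, 0, 0, 0], [0, 0, 0, 0, 0, -0.3, 0], [0, 0, 0, 0, 0, -1, 0], [0, 0, 0, 0, 0, -1, 0], [0, 0, 0, 0, 0, -1, 0]],
], force=60)

```text
time: 6.1
eef_pos: [0.5096, -0.2212, 0.0878]
tcp_rot: [-0.001, 0.238, 0.971, 0.0]
ft_force: [-0.2, -0.3, -2.0]
finger_gap: 0.0226
finger_force: 59.3
```

```bash
python3 - <<'E'
from h import *
c=snap('wrist','w3.png');print(get_state())
E
```

```text
{'time': 6.15, 'joints': array([-5.60461457e-01,  3.60168580e-01, -2.49909339e-01,  9.57433481e-01,
       -1.38502691e-04, -8.09517558e-02]), 'joint_velocities': array([-5.29133100e-05,  9.47066844e-03, -2.72791879e-02, -9.30576048e-02,
       -2.96030274e-04, -1.11431407e-05]), 'tau': array([-4.10554949e-01, -4.88202810e+01,  2.28690577e+01, -5.54013848e-01,
       -1.71227823e-02,  3.16259766e-04]), 'eef_pos': array([ 0.5108577 , -0.22195575,  0.09105433]), 'tcp_rot': array([ 1.53688803e-03,  2.37464286e-01,  9.71394879e-01, -5.83485804e-04]), 'ft_force': array([ 1.63268918, -0.48243609,  1.22102907]), 'wrist_torque': array([-0.06586556, -0.09801205, -0.02870217]), 'finger_force': 59.328208565711975, 'finger_gap': 0.02260320746606232}
```

View pics/w3.png

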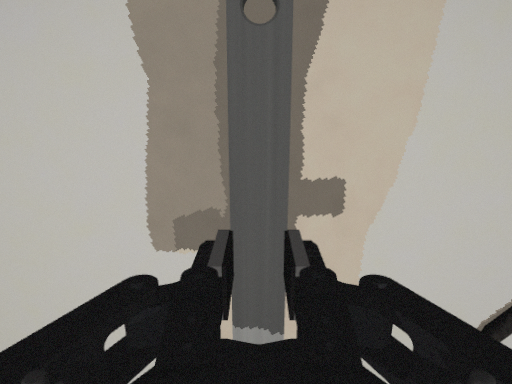

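The bar is held between the pads and its hole shows at (260,10).

```bash
python3 - <<'E'
from h import *
from scipy.spatial.transform import Rotation as R
c=load('w3.png');s=get_state();P=cloud(c)
q=s['tcp_rot'];M=R.from_quat([q[1],q[2],q[3],q[0]]).as_matrix()
for z in (.0905-.0115,):
  p=onz(c,[(260,10),(259.5,60),(260,150),(260,220)],z); print(((p-s['eef_pos'])@M*1000).round(2))
w=P[25:220:30,250:270].mean(1); print(((w-s['eef_pos'])@M*1000).round(1))
g=cv2.cvtColor(c['img'],cv2.COLOR_RGB2GRAY)[0:40,235:285]
_,b=cv2.threshold(g,0,255,cv2.THRESH_OTSU);v,u=np.where(b>0);print(_,u.mean()+235,v.mean(),u.min()+235,u.max()+235,v.min(),v.max())
for r in (40,120,200):
  row=cv2.cvtColor(c['img'],cv2.COLOR_RGB2GRAY)[r].astype(int); dk=np.where(row[215:305]<75)[0]+215; print(r,dk.min(),dk.max())
E
```

```text
[[99.34 -0.89 11.73]
 [81.99 -1.06 11.79]
 [48.05 -0.84 11.9 ]
 [18.39 -0.8  11.99]]
[[94.9 -1.1 15.4]
 [84.2 -1.  15.4]
 [73.1 -1.  15.8]
 [61.5 -1.  15.6]
 [49.5 -1.  15.9]
 [36.9 -1.  15.9]
 [23.7 -1.  16. ]]
92.0 259.10243902439026 10.346341463414634 244 275 0 23Traceback (most recent call last):
  File "<stdin>", line 11, in <module>
    return umr_minimum(a, axis, None, out, keepdims, initial, where)
ValueError: zero-size array to reduction operation minimum which has no identity
```

>>> move_arm([
  [[0, 0, 0.148, 0, 0, 0, 0], [0, 0, 0.148, 0, 0, 0, 0], [0, 0, 0.148, 0, 0, 0, 0], [0, 0, 0.148, 0, 0, 0, 0], [0, 0, 0.15, 0, 0, 0, 0]],
])

```text
time: 6.65
eef_pos: [0.5096, -0.2212, 0.0866]
tcp_rot: [-0.001, 0.509, 0.861, -0.0]
ft_force: [0.6, -0.2, -2.9]
finger_gap: 0.0224
finger_force: 59.2
```

>>> move_arm([
  [[0, 0, 0, 0.5, 0.3, 0, 0], [0, 0, 0, 0.96, 0.62, 0, 0], [0, 0, 0, 0.96, 0.62, 0, 0], [0, 0, 0, 0.96, 0.62, 0, 0], [0, 0, 0, 0.96, 0.62, 0, 0]],
])

```text
time: 7.15
eef_pos: [0.5158, -0.1168, 0.0869]
tcp_rot: [-0.0, 0.505, 0.863, -0.0]
ft_force: [0.5, -0.6, -2.1]
finger_gap: 0.0225
finger_force: 59.3
```

>>> move_arm([
  [[0, 0, 0, 0.96, 0.62, 0, 0], [0, 0, 0, 0.96, 0.62, 0, 0], [0, 0, 0, 0.96, 0.62, 0, 0], [0, 0, 0, 0.96, 0.62, 0, 0], [0, 0, 0, 0.96, 0.62, 0, 0]],
])

```text
time: 7.65
eef_pos: [0.5231, -0.0028, 0.0869]
tcp_rot: [-0.0, 0.505, 0.863, -0.0]
ft_force: [0.6, 0.5, -2.8]
finger_gap: 0.0225
finger_force: 59.3
```

>>> move_arm([
  [[0, 0, 0, 0.96, 0.62, 0, 0], [0, 0, 0, 0.96, 0.62, 0, 0], [0, 0, 0, 0.96, 0.62, 0, 0], [0, 0, 0, 0.96, 0.62, 0, 0], [0, 0, 0, 0.96, 0.62, 0, 0]],
])

```text
time: 8.15
eef_pos: [0.5304, 0.1112, 0.0869]
tcp_rot: [-0.0, 0.505, 0.863, -0.0]
ft_force: [0.3, -0.3, -2.1]
finger_gap: 0.0228
finger_force: 59.3
```

>>> move_arm([
  [[0, 0, 0, 0.96, 0.62, 0, 0], [0, 0, 0, 0.5, 0.4, 0.5, 0], [0, 0, 0, 0, 0, 0.5, 0], [0, 0, 0, 0, 0, 0, 0], [0, 0, 0, 0, 0, 0, 0]],
])

```text
time: 8.65
eef_pos: [0.5343, 0.1444, 0.0666]
tcp_rot: [-0.001, 0.506, 0.862, -0.001]
ft_force: [-0.3, -0.1, -2.4]
finger_gap: 0.0227
finger_force: 59.3
```

```bash
python3 - <<'E'
from h import *
c=snap('wrist','w4.png');s=get_state();print(s['eef_pos'],s['tcp_rot'],s['finger_force'])
E
```

```text
[0.53461363 0.14428388 0.06704566] [-2.23417529e-04  5.06662734e-01  8.62144275e-01 -2.68483324e-04] 59.258496165275574
```

View pics/w4.png

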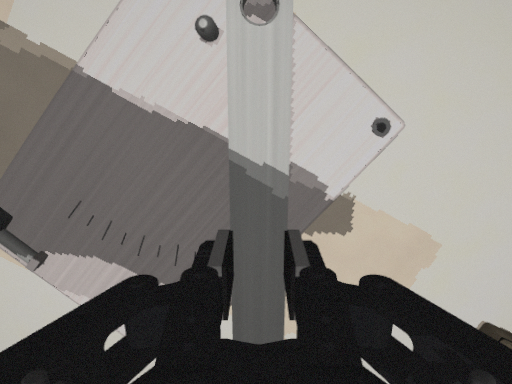

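Both the pin (tip about (202,21), foot about (209,37)) and the held bar's hole at (260,8) are visible in this picture.

```bash
python3 - <<'E'
from h import *
from scipy.spatial.transform import Rotation as R
c=load('w4.png');s=get_state();q=s['tcp_rot'];M=R.from_quat([q[1],q[2],q[3],q[0]]).as_matrix()
T=lambda uv,z:(((onz(c,uv,z)-s['eef_pos'])@M)*1000).round(2)
g=cv2.cvtColor(c['img'],cv2.COLOR_RGB2GRAY)
P=cloud(c); w=P[5:50,185:230]; m=(w[...,2]>.016)&(w[...,2]<.05); print('pin pts',((w[m]-s['eef_pos'])@M*1000).mean(0).round(2), np.percentile(w[m][:,2],[5,50,95]))
t=(w[...,2]>.029)&(w[...,2]<.05); print('tip pts',t.sum(),((w[t]-s['eef_pos'])@M*1000).mean(0).round(2), np.argwhere(t).mean(0)+[5,185])
print('barz',P[40:220:60,260,2], 'plate',P[60:75,200:220,2].mean())
print('hole',T([(260,8)],s['eef_pos'][2]-.0118),'tip',T([(202,21)],.032))
dk=(g[5:55,185:235]<110); v,u=np.where(dk);print('dark',u.min()+185,u.max()+185,v.min()+5,v.max()+5,u.mean()+185,v.mean()+5)
for r in range(10,46,3): print(r,*g[r,190:224:2])
for r in range(0,30,3): print(r,*g[r,232:290:3])
E
```

```text
pin pts [ 96.98 -25.15  40.27] [0.01880629 0.02731323 0.03154807]
tip pts 131 [ 97.85 -25.79  36.55] [ 23.67938931 203.0610687 ]
barz [0.05352037 0.05459639 0.05390066] plate 0.009046411287349242
hole [[98.45 -0.8  11.81]] tip [[ 98.67 -25.99  35.07]]
dark 195 218 16 41 207.35340314136124 29.51047120418848
10 190 191 192 187 190 190 186 189 193 189 190 191 193 189 190 189 193
13 190 191 190 192 189 188 189 192 192 195 192 190 189 188 191 191 191
16 191 190 188 190 179 102 87 86 84 114 165 190 189 190 190 188 191
19 193 187 188 154 87 134 166 153 109 87 81 107 193 189 192 191 192
22 188 187 179 79 112 171 172 183 170 91 82 73 120 190 195 194 192
25 188 188 172 76 99 165 173 182 146 89 80 72 66 116 191 190 189
28 188 191 170 67 77 80 88 81 83 77 76 67 61 60 102 183 189
31 191 189 191 158 65 72 59 67 73 72 69 62 63 56 79 167 168
34 192 194 191 190 136 60 63 64 65 61 59 58 53 51 88 170 177
37 192 190 189 188 192 142 58 51 57 50 56 59 48 50 160 172 192
40 192 192 192 191 191 174 124 109 72 50 51 52 128 166 174 193 190
43 189 191 191 194 189 191 193 193 170 166 168 170 175 170 189 190 189
0 175 171 175 116 52 122 123 128 125 122 124 126 122 122 49 110 170 173 169 169
3 175 173 174 108 59 101 104 122 117 126 126 113 120 98 65 78 163 172 170 170
6 177 173 175 113 103 102 100 101 102 102 101 98 98 98 101 107 167 172 170 169
9 179 175 175 122 102 102 99 100 102 102 97 101 96 100 104 111 169 176 172 172
12 177 177 178 135 106 99 100 103 105 103 99 100 96 104 104 122 171 174 172 172
15 179 174 177 170 125 143 101 171 100 96 99 99 103 103 122 159 171 175 174 173
18 178 176 175 173 142 148 173 169 165 159 99 101 101 112 141 172 173 175 172 174
21 181 179 175 172 173 151 137 171 166 167 168 148 125 144 171 171 174 177 171 174
24 180 177 180 171 174 179 180 141 130 130 130 121 182 180 172 172 176 176 171 173
27 180 179 176 175 175 180 182 178 174 179 177 177 181 179 173 172 174 177 177 175
```

```bash
python3 - <<'E'
from h import *
from scipy.spatial.transform import Rotation as R
c=load('w4.png');s=get_state();q=s['tcp_rot'];M=R.from_quat([q[1],q[2],q[3],q[0]]).as_matrix()
T=lambda uv,z:(((onz(c,uv,z)-s['eef_pos'])@M)*1000).round(2)
print(T([(259.5,24),(241.5,5),(278,5)],s['eef_pos'][2]-.012),T([(202.5,22.5)],.032),T([(209,38)],.012), T([(215.5,34),(197,22),(195.5,25)],.02))
E
```

```text
[[92.94 -0.97 12.01]
 [99.54 -7.62 12.02]
 [99.54  5.85 12.01]] [[ 98.05 -25.79  35.07]] [[ 94.73 -25.88  55.07]] [[ 95.26 -21.66  47.07]
 [100.64 -30.22  47.08]
 [ 99.32 -30.98  47.08]]
```

>>> move_arm([
  [[0, 0, 0, -0.06, -0.62, 0, 0], [0, 0, 0, 0, -0.62, 0, 0], [0, 0, 0, 0, 0, 0.4, 0], [0, 0, 0, 0, 0, 0.2, 0], [0, 0, 0, 0, 0, 0.15, 0]],
])

```text
time: 9.2
eef_pos: [0.5137, 0.1317, 0.0519]
tcp_rot: [0.0, 0.507, 0.862, 0.0]
ft_force: [0.4, -0.5, -2.5]
finger_gap: 0.0227
finger_force: 59.3
```

>>> move_arm([
  [[0, 0, 0, 0, 0, 0.15, 0], [0, 0, 0, 0, 0, 0.15, 0]],
])

```text
time: 9.4
eef_pos: [0.5139, 0.132, 0.0459]
tcp_rot: [-0.0, 0.506, 0.862, -0.0]
ft_force: [-0.5, 0.1, -3.1]
finger_gap: 0.0224
finger_force: 59.3
```

>>> move_arm([
  [[0, 0, 0, 0, 0, 0.15, 0], [0, 0, 0, 0, 0, 0.15, 0], [0, 0, 0, 0, 0, 0, 0]],
])

```text
time: 9.7
eef_pos: [0.5135, 0.132, 0.0398]
tcp_rot: [-0.0, 0.506, 0.862, -0.0]
ft_force: [-0.2, 0.6, -3.0]
finger_gap: 0.0226
finger_force: 59.3
```

```bash
python3 - <<'E'
from h import *
c=snap('wrist','w5.png');s=get_state();print(s['eef_pos'],s['tcp_rot'],s['ft_force'],s['wrist_torque'])
E
```

```text
[0.51355783 0.13191799 0.04002998] [-1.95995230e-04  5.06469610e-01  8.62257775e-01 -1.61143469e-04] [-0.36600473  0.67210464 -1.41009198] [-0.039281    0.00711762  0.03312311]
```

View pics/w5.png

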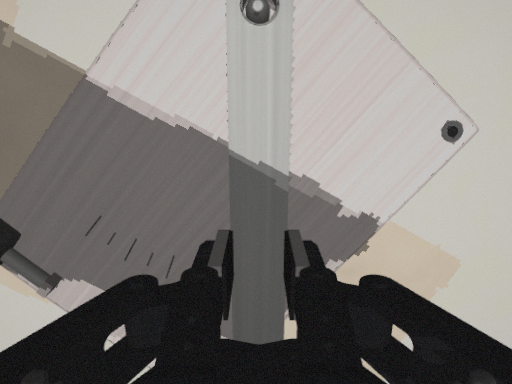

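The pin tip sits centred in the hole at (259,7), so I'll go on down.

>>> move_arm([
  [[0, 0, 0, 0, 0, 0.15, 0], [0, 0, 0, 0, 0, 0.1, 0], [0, 0, 0, 0, 0, 0.08, 0], [0, 0, 0, 0, 0, 0.03, 0], [0, 0, 0, 0, 0, 0, 0]],
])

```text
time: 10.25
eef_pos: [0.5136, 0.1319, 0.033]
tcp_rot: [-0.0, 0.507, 0.862, -0.0]
ft_force: [0.2, -0.0, -2.6]
finger_gap: 0.0224
finger_force: 59.4
```

>>> move_arm([
  [[0, 0, 0, 0, 0, 0.04, 0], [0, 0, 0, 0, 0, 0, 0], [0, 0, 0, 0, 0, 0, 0]],
])

```text
time: 10.55
eef_pos: [0.5137, 0.1319, 0.0323]
tcp_rot: [0.0, 0.506, 0.862, 0.0]
ft_force: [0.2, -0.2, -2.9]
finger_gap: 0.0227
finger_force: 59.4
```

>>> move_arm([
  [[0, 0, 0, 0, 0, 0.025, 0], [0, 0, 0, 0, 0, 0, 0], [0, 0, 0, 0, 0, 0, 0]],
])

```text
time: 10.85
eef_pos: [0.5138, 0.1319, 0.0319]
tcp_rot: [0.0, 0.507, 0.862, 0.0]
ft_force: [-0.2, 0.6, -0.4]
finger_gap: 0.0225
finger_force: 59.5
```

>>> move_arm([
  [[0, 0, 0, 0, 0, 0, 0.3], [0, 0, 0, 0, 0, 0, 0.4], [0, 0, 0, 0, 0, 0, 0.5], [0, 0, 0, 0, 0, 0, 0.5], [0, 0, 0, 0, 0, 0, 0.5]],
])

```text
time: 11.35
eef_pos: [0.5137, 0.1319, 0.0318]
tcp_rot: [0.0, 0.507, 0.862, 0.0]
ft_force: [0.6, -0.0, -0.5]
finger_gap: 0.0427
finger_force: 0.0
```

>>> move_arm([
  [[0, 0, 0, 0, 0, -0.5, 0.5], [0, 0, 0, 0, 0, -1, 0.5], [0, 0, 0, 0, 0, -1, 0.5], [0, 0, 0, 0, 0, -1, 0.5], [0, 0, 0, 0, 0, -0.5, 0]],
])

```text
time: 11.85
eef_pos: [0.5144, 0.132, 0.1141]
tcp_rot: [0.001, 0.506, 0.862, 0.001]
ft_force: [-0.1, -0.1, -0.1]
finger_gap: 0.0295
finger_force: 0.0
```

```bash
python3 - <<'E'
from h import *
c=snap('wrist','w6.png');t=snap('top','top6.png');s=get_state();print(s['eef_pos'],s['tcp_rot'],s['ft_force'])
a=cv2.imread('pics/w6.png');b=cv2.resize(cv2.imread('pics/top6.png')[190:280,140:250],None,fx=3.6,fy=3.6,interpolation=cv2.INTER_CUBIC)
o=np.zeros((384,800,3),np.uint8);o[:,:400]=cv2.resize(a,(400,300))[:,:,:].copy() if 0 else 0
o[:300,:400]=cv2.resize(a,(400,300));o[:324,400:796]=b
cv2.imwrite('pics/c6.png',o)
E
```

```text
[0.51442131 0.13197982 0.11336518] [1.16764234e-03 5.06494961e-01 8.62241729e-01 8.32111873e-04] [ 0.20049149 -0.88871013  0.160563  ]
```

View pics/c6.png

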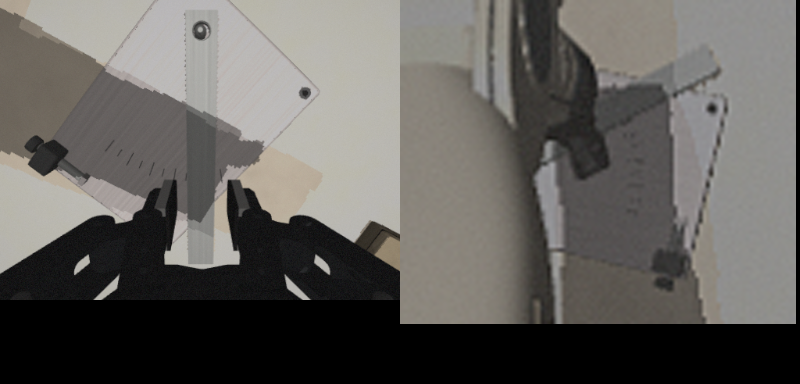

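The bar lies flat with the pin through its hole and the free end well clear of the stop. Next I'll bring the shut fingers down beside the free end.

>>> move_arm([
  [[0, 0, 0, -0.8, 0.45, 0, 0], [0, 0, 0, -0.8, 0.45, 0, 0], [0, 0, 0, -0.8, 0.45, 0, 0], [0, 0, 0, -0.8, 0.45, 0.3, 0], [0, 0, 0, -0.8, 0.45, 0.5, 0]],
])

```text
time: 12.45
eef_pos: [0.5928, 0.0833, 0.0949]
tcp_rot: [-0.0, 0.507, 0.862, -0.0]
ft_force: [-0.5, 0.5, 0.3]
finger_gap: -0.0003
finger_force: 0.0
```

>>> move_arm([
  [[0, 0, 0, 0, 0, 1, 0], [0, 0, 0, 0, 0, 1, 0], [0, 0, 0, 0, 0, 0.8, 0], [0, 0, 0, 0, 0, 0.4, 0], [0, 0, 0, 0, 0, 0, 0]],
])

```text
time: 12.95
eef_pos: [0.5912, 0.0837, 0.0299]
tcp_rot: [-0.001, 0.507, 0.862, -0.001]
ft_force: [0.9, 0.8, 0.5]
finger_gap: 0.0
finger_force: 0.0
```

>>> move_arm([
  [[0, 0, 0, 0, -0.4, 0, 0], [0, 0, 0, 0, -0.4, 0, 0], [0, 0, 0.0444, -0.05, -0.314, 0, 0], [0, 0, 0.0444, -0.05, -0.314, 0, 0], [0, 0, 0.0444, -0.05, -0.314, 0, 0]],
])

```text
time: 13.45
eef_pos: [0.5626, 0.0645, 0.0324]
tcp_rot: [0.001, 0.552, 0.834, 0.0]
ft_force: [2.0, 0.7, 0.7]
finger_gap: -0.0001
finger_force: 0.8
```

```bash
cat > m.py <<'E'
from h import *
import sys
# bar direction from the wrist camera: depth of bar top band near free end and pin position
s=get_state();pin=np.array([.4645,.2183])
c=read_camera('wrist');P=cloud(c)
cv2.imwrite('pics/x.png',c['img'][...,::-1])
d=s['eef_pos'][:2]-pin;r=np.hypot(*d)
q=s['tcp_rot'];tx=np.degrees(2*np.arctan2(q[2],q[1]))
dirn=tx-180;e=np.array([np.cos(np.radians(dirn)),np.sin(np.radians(dirn))]);n=np.array([-e[1],e[0]])
print('TCP along',d@e*1e3,'across',d@n*1e3,'tool bar dir',dirn,'z',s['eef_pos'][2],'ft across',s['ft_force'][:2]@n,s['ft_force'])
Q=P[...,:2]-pin; R_=np.hypot(Q[...,0],Q[...,1]); z=P[...,2]
m=(z>.0155)&(z<.024)&(R_>.03)&(R_<.16)
A=np.degrees(np.arctan2(Q[...,1],Q[...,0]))
m&=(A<-40)&(A>-105)&(np.abs(A-dirn)<15)
for a,b in((.03,.06),(.06,.09),(.09,.12)):
    k=m&(R_>=a)&(R_<b)
    if k.sum()>30:
        x=Q[k]@n; al=Q[k]@e; print(k.sum(),'centre across',(np.percentile(x,2)+np.percentile(x,98))/2*1e3,'width',np.ptp(np.percentile(x,[2,98]))*1e3,'at',al.mean()*1e3)
E
python3 m.py
```

```text
TCP along 179.83118967273074 across 30.336871157514786 tool bar dir -67.0494570050739 z 0.03241079476389022 ft across 2.109807054446973 [1.98238814 0.72919895 0.71487918]
2141 centre across 5.283592176135318 width 24.023665724407284 at 83.81360554730679
5183 centre across 6.350731079818852 width 24.26283444256098 at 104.20302079441014
```

>>> move_arm([
  [[0, 0, 0, -0.04, -0.314, 0, 0], [0, 0, 0.03, -0.05, -0.314, 0, 0], [0, 0, 0.0444, -0.05, -0.314, 0, 0], [0, 0, 0.0444, -0.05, -0.314, 0, 0], [0, 0, 0.0444, -0.05, -0.314, 0, 0]],
])

```text
time: 14.0
eef_pos: [0.5345, 0.0489, 0.0318]
tcp_rot: [-0.0, 0.604, 0.797, 0.0]
ft_force: [1.3, 1.0, 0.9]
finger_gap: 0.0002
finger_force: 0.7
```

>>> move_arm([
  [[0, 0, 0.0444, -0.05, -0.314, 0, 0], [0, 0, 0.0444, -0.05, -0.314, 0, 0], [0, 0, 0.0444, -0.05, -0.314, 0, 0], [0, 0, 0.0444, -0.05, -0.314, 0, 0], [0, 0, 0, 0, 0, 0, 0]],
])

```text
time: 14.5
eef_pos: [0.5104, 0.0394, 0.0317]
tcp_rot: [-0.0, 0.658, 0.753, -0.0]
ft_force: [0.4, 0.3, 0.2]
finger_gap: -0.0001
finger_force: 0.0
```

```bash
python3 m.py
```

```text
TCP along 183.48583136577696 across 21.540363974397113 tool bar dir -82.30539446178491 z 0.03174667173708175 ft across 0.4455672064332642 [0.40802253 0.30784751 0.19975049]
1430 centre across 1.3305642963549078 width 24.120634516523317 at 85.95321089418954
5328 centre across 1.361200159809819 width 24.248068783866053 at 104.407184031088
```

>>> move_arm([
  [[0, 0, 0.0444, -0.04, -0.314, 0.02, 0], [0, 0, 0.0444, -0.04, -0.314, 0, 0], [0, 0, 0.0444, -0.04, -0.314, 0, 0], [0, 0, 0.0444, -0.04, -0.314, 0, 0], [0, 0, 0.0444, -0.04, -0.314, 0, 0]],
])

```text
time: 15.05
eef_pos: [0.4808, 0.0335, 0.0315]
tcp_rot: [0.0, 0.721, 0.693, 0.0]
ft_force: [0.9, -0.1, -0.3]
finger_gap: 0.0
finger_force: 0.6
```

>>> move_arm([
  [[0, 0, 0.0222, -0.02, -0.157, 0, 0], [0, 0, 0.0222, -0.02, -0.157, 0, 0], [0, 0, 0, 0, 0, 0, 0]],
])

```text
time: 15.35
eef_pos: [0.4739, 0.033, 0.0314]
tcp_rot: [0.0, 0.732, 0.681, -0.0]
ft_force: [-0.5, -0.1, 0.5]
finger_gap: 0.0002
finger_force: 0.0
```

```bash
python3 m.py; python3 - <<'E'
from h import *
c=read_camera('scene')
np.savez('s7.npz',**{k:np.array(v) for k,v in c.items()})
E
```

```text
TCP along 184.10125180201845 across 22.96016627952593 tool bar dir -94.1913572924067 z 0.03140774788902268 ft across -0.47620497346583235 [-0.48470985 -0.09862831  0.45439406]
1291 centre across 2.302484037516944 width 24.14124873505806 at 86.3307400123375
5362 centre across 2.521594245441783 width 24.199796286551877 at 104.38438686767768
```

>>> move_arm([
  [[0, 0, 0.011, -0.01, -0.08, 0, 0], [0, 0, 0.011, -0.01, -0.08, 0, 0], [0, 0, 0.011, -0.01, -0.08, 0, 0]],
])

```text
time: 15.75
eef_pos: [0.4692, 0.0329, 0.0313]
tcp_rot: [0.0, 0.741, 0.671, 0.0]
ft_force: [1.9, 0.2, -0.2]
finger_gap: 0.0004
finger_force: 0.4
```

>>> move_arm([
  [[0, 0, 0.006, 0, -0.04, 0, 0], [0, 0, 0.006, 0, -0.04, 0, 0], [0, 0, 0.006, 0, -0.04, 0, 0]],
])

```text
time: 16.05
eef_pos: [0.4668, 0.0331, 0.0314]
tcp_rot: [0.0, 0.746, 0.666, -0.0]
ft_force: [-0.0, -0.1, 0.1]
finger_gap: 0.0001
finger_force: 0.3
```

```bash
python3 m.py
```

```text
TCP along 183.7937655902853 across 23.238973160537014 tool bar dir -96.4976786700733 z 0.031378668182786715 ft across 0.004648203334815809 [-0.00865597 -0.11707511  0.08295841]
1346 centre across 2.597700860658179 width 24.131148641509032 at 86.19736224494878
5349 centre across 2.879739240274169 width 24.187614293646167 at 104.37486779649015
```

>>> move_arm([
  [[0, 0, 0, 0, -0.025, 0, 0], [0, 0, 0, 0, -0.025, 0, 0], [0, 0, 0, 0, -0.025, 0, 0], [0, 0, 0, 0, -0.025, 0, 0]],
])

```text
time: 16.5
eef_pos: [0.4648, 0.0333, 0.0314]
tcp_rot: [-0.0, 0.746, 0.666, -0.0]
ft_force: [0.6, -0.1, 0.6]
finger_gap: -0.0002
finger_force: 0.3
```

>>> move_arm([
  [[0, 0, 0, 0, -0.025, 0, 0], [0, 0, 0, 0, -0.025, 0, 0], [0, 0, 0, 0, -0.025, 0, 0]],
])

```text
time: 16.8
eef_pos: [0.4634, 0.0335, 0.0314]
tcp_rot: [0.0, 0.746, 0.666, 0.0]
ft_force: [0.3, -0.8, 0.0]
finger_gap: 0.0001
finger_force: 0.4
```

>>> move_arm([
  [[0, 0, 0, 0, -0.02, 0, 0], [0, 0, 0, 0, -0.02, 0, 0]],
])

```text
time: 17.0
eef_pos: [0.4629, 0.0335, 0.0315]
tcp_rot: [0.0, 0.746, 0.666, 0.0]
ft_force: [2.2, -0.3, -1.4]
finger_gap: 0.0001
finger_force: 1.3
```

>>> move_arm([
  [[0, 0, 0, 0, -0.01, 0, 0], [0, 0, 0, 0, 0, 0, 0]],
])

```text
time: 17.2
eef_pos: [0.4629, 0.0335, 0.0315]
tcp_rot: [0.0, 0.746, 0.666, 0.0]
ft_force: [3.1, 0.1, -0.4]
finger_gap: 0.0002
finger_force: 1.6
```

>>> move_arm([
  [[0, 0, 0, 0, -0.01, 0, 0], [0, 0, 0, 0, 0, 0, 0]],
])

```text
time: 17.4
eef_pos: [0.4627, 0.0335, 0.0315]
tcp_rot: [0.0, 0.746, 0.666, 0.0]
ft_force: [5.2, -1.4, -1.6]
finger_gap: 0.0001
finger_force: 2.3
```

>>> move_arm([
  [[0, 0, 0, 0, -0.015, 0, 0], [0, 0, 0, 0, 0, 0, 0]],
])

```text
time: 17.6
eef_pos: [0.4626, 0.0335, 0.0316]
tcp_rot: [0.001, 0.746, 0.666, 0.0]
ft_force: [5.4, -0.8, -1.6]
finger_gap: 0.0001
finger_force: 2.8
```

>>> move_arm([
  [[0, 0, 0, 0, -0.01, 0, 0], [0, 0, 0, 0, 0, 0, 0]],
])

```text
time: 17.8
eef_pos: [0.4626, 0.0336, 0.0317]
tcp_rot: [0.001, 0.746, 0.666, 0.001]
ft_force: [6.9, -1.0, -0.9]
finger_gap: 0.0001
finger_force: 3.1
```

>>> move_arm([
  [[0, 0, 0, 0, -0.015, 0, 0], [0, 0, 0, 0, -0.01, 0, 0], [0, 0, 0, 0, 0, 0, 0]],
])

```text
time: 18.1
eef_pos: [0.4625, 0.0335, 0.0318]
tcp_rot: [0.001, 0.746, 0.666, 0.001]
ft_force: [7.4, -1.0, -0.5]
finger_gap: -0.0003
finger_force: 3.6
```

```bash
python3 m.py; python3 m.py|head -1
```

```text
TCP along 183.79846814263857 across 18.9189074338814 tool bar dir -96.48193720133045 z 0.03181916598619301 ft across 7.443166815727119 [ 7.38003769 -0.9771112  -0.473413  ]
1349 centre across 0.64987380536821 width 24.11201323287174 at 86.16716453225598
5334 centre across 0.6693212355707951 width 24.283071868234057 at 104.43846839949946
TCP along 183.81356565592608 across 18.907857339160447 tool bar dir -96.48574847460831 z 0.0317976695024275 ft across 7.116702519622555 [ 7.05446307 -0.95070705 -1.27135624]
```

>>> move_arm([
  [[0, 0, 0, 0, -0.015, 0, 0], [0, 0, 0, 0, -0.015, 0, 0], [0, 0, 0, 0, 0, 0, 0]],
])

```text
time: 18.5
eef_pos: [0.4624, 0.0336, 0.0319]
tcp_rot: [0.001, 0.746, 0.666, 0.001]
ft_force: [7.9, -1.8, -1.4]
finger_gap: -0.0003
finger_force: 4.3
```

>>> move_arm([
  [[0, 0, 0, 0, -0.015, 0, 0], [0, 0, 0, 0, -0.01, 0, 0], [0, 0, 0, 0, 0, 0, 0]],
])

```text
time: 18.8
eef_pos: [0.4624, 0.0335, 0.0321]
tcp_rot: [0.002, 0.746, 0.666, 0.001]
ft_force: [10.0, -1.8, -0.4]
finger_gap: 0.0
finger_force: 4.9
```

>>> move_arm([
  [[0, 0, 0, 0, 0, 0, 0], [0, 0, 0, 0, 0, 0, 0], [0, 0, 0, 0, 0, 0, 0], [0, 0, 0, 0, 0, 0, 0], [0, 0, 0, 0, 0, 0, 0]],
])

```text
time: 19.3
eef_pos: [0.4623, 0.0336, 0.0321]
tcp_rot: [0.002, 0.746, 0.666, 0.001]
ft_force: [10.0, -0.4, -1.0]
finger_gap: -0.0
finger_force: 4.9
```

>>> move_arm([
  [[0, 0, 0, 0, 0, 0, 0], [0, 0, 0, 0, 0, 0, 0], [0, 0, 0, 0, 0, 0, 0], [0, 0, 0, 0, 0, 0, 0], [0, 0, 0, 0, 0, 0, 0]],
])

```text
time: 19.8
eef_pos: [0.4623, 0.0335, 0.0321]
tcp_rot: [0.002, 0.746, 0.666, 0.001]
ft_force: [9.0, -1.5, -0.4]
finger_gap: -0.0001
finger_force: 4.9
```

>>> move_arm([
  [[0, 0, 0, 0, 0, 0, 0], [0, 0, 0, 0, 0, 0, 0], [0, 0, 0, 0, 0, 0, 0]],
])

```text
time: 20.1
eef_pos: [0.4624, 0.0336, 0.0321]
tcp_rot: [0.002, 0.746, 0.666, 0.001]
ft_force: [9.8, -1.1, -0.7]
finger_gap: 0.0001
finger_force: 4.9
```

>>> move_arm([
  [[0, 0, 0, 0, 0.03, 0, 0], [0, 0, 0, 0, 0.04, 0, 0], [0, 0, 0, 0, 0.05, 0, 0], [0, 0, 0, 0, 0.1, 0, 0], [0, 0, 0, 0, 0.2, 0, 0]],
])

```text
time: 20.6
eef_pos: [0.4675, 0.0331, 0.0311]
tcp_rot: [-0.001, 0.746, 0.666, -0.001]
ft_force: [0.0, 0.1, -0.7]
finger_gap: 0.0004
finger_force: 0.0
```

```bash
python3 m.py
```

```text
TCP along 183.6644220178341 across 23.77512748024091 tool bar dir -96.46281385197214 z 0.031095579838052525 ft across 0.007355100156134201 [ 0.02385513  0.14524408 -0.70634399]
1365 centre across 1.0195601809469328 width 24.16481008863242 at 86.1447491223175
5375 centre across 0.8354642478122345 width 24.340205426689973 at 104.3903938086755
```

>>> move_arm([
  [[0, 0, 0, 0, 0.5, 0, 0], [0, 0, 0, 0, 1, 0, 0], [0, 0, 0, 0, 0.6, -0.5, 0], [0, 0, 0, 0, 0, -1, 0], [0, 0, 0, 0, 0, -1, 0]],
])

```text
time: 21.15
eef_pos: [0.5106, 0.0281, 0.0814]
tcp_rot: [-0.001, 0.746, 0.666, -0.001]
ft_force: [0.6, 0.1, 0.3]
finger_gap: 0.0
finger_force: 0.0
```

>>> move_arm([
  [[0, 0, 0, 0, 0, -1, 0], [0, 0, 0, 0, 0, -1, 0], [0, 0, 0, 0, 0, -1, 0], [0, 0, 0, 0, 0, -1, 0], [0, 0, 0, 0, 0, 0, 0]],
])

```text
time: 21.65
eef_pos: [0.5117, 0.0281, 0.1637]
tcp_rot: [0.001, 0.746, 0.666, 0.001]
ft_force: [1.0, 0.3, -0.7]
finger_gap: 0.0001
finger_force: 0.0
```

```bash
python3 - <<'E'
from h import *
c=snap('wrist','w9.png');P=cloud(c);pin=np.array([.4645,.2183]);Q=P[...,:2]-pin;z=P[...,2]
a=np.radians(-12.9);jx=np.array([np.cos(a),np.sin(a)]);jy=np.array([-np.sin(a),np.cos(a)])
X=Q@jx*1e3;Y=Q@jy*1e3
g=cv2.cvtColor(c['img'],cv2.COLOR_RGB2GRAY)
# height & brightness profile across the foot and bar at jig y=-165 and beside
for y in(-100,-150,-162,-165,-168):
    m=(abs(Y-y)<1.2)&(X>-30)&(X<45)
    r=[]
    for x in range(-24,44,2):
        k=m&(X>=x)&(X<x+2); r.append(f"{x}:{z[k].mean()*1e3:.0f}/{g[k].mean():.0f}" if k.any() else f"{x}:-")
    print(y,*r)
m=(z>.0155)&(z<.024)&(abs(X)<60)
for y in range(-200,-20,20):
    k=m&(abs(Y-y)<2)
    if k.any(): print(y,np.percentile(X[k],[2,98]).round(1))
s=get_state();print(s['eef_pos'],s['time'])
E
```

```text
-100 -24:9/170 -22:9/173 -20:9/175 -18:9/175 -16:9/176 -14:9/176 -12:9/173 -10:9/173 -8:9/177 -6:9/174 -4:10/173 -2:19/148 0:19/143 2:19/144 4:19/147 6:19/147 8:19/149 10:19/148 12:19/147 14:19/150 16:19/150 18:19/147 20:19/146 22:19/146 24:13/96 26:10/174 28:9/175 30:9/178 32:9/178 34:10/176 36:9/177 38:9/178 40:9/178 42:9/174
-150 -24:9/152 -22:9/152 -20:9/154 -18:9/156 -16:9/156 -14:9/156 -12:9/154 -10:9/153 -8:9/156 -6:10/157 -4:9/155 -2:9/153 0:9/152 2:- 4:19/129 6:19/122 8:19/125 10:19/128 12:19/129 14:19/126 16:19/124 18:19/126 20:20/127 22:19/126 24:19/126 26:19/126 28:17/93 30:10/143 32:9/156 34:9/157 36:10/156 38:9/160 40:9/157 42:9/154
-162 -24:20/44 -22:11/99 -20:12/101 -18:13/106 -16:11/114 -14:11/114 -12:12/95 -10:11/80 -8:13/75 -6:12/95 -4:12/106 -2:12/90 0:15/73 2:15/65 4:19/72 6:19/73 8:19/73 10:19/76 12:19/77 14:20/76 16:19/74 18:19/73 20:19/75 22:19/76 24:19/76 26:19/75 28:19/75 30:15/67 32:9/91 34:9/92 36:9/91 38:9/94 40:9/92 42:9/90
-165 -24:25/37 -22:18/77 -20:18/77 -18:18/77 -16:18/78 -14:18/77 -12:18/77 -10:18/78 -8:18/78 -6:18/78 -4:18/78 -2:18/78 0:18/77 2:19/74 4:19/74 6:19/73 8:19/73 10:20/76 12:19/75 14:19/76 16:19/74 18:19/74 20:19/76 22:19/76 24:19/75 26:19/76 28:19/74 30:15/64 32:10/91 34:9/93 36:9/91 38:9/93 40:9/94 42:9/91
-168 -24:26/30 -22:19/64 -20:18/68 -18:18/68 -16:18/68 -14:18/68 -12:18/69 -10:18/68 -8:18/69 -6:18/69 -4:18/66 -2:18/69 0:18/70 2:19/74 4:18/73 6:19/71 8:19/74 10:19/75 12:20/76 14:19/77 16:19/74 18:18/74 20:19/75 22:19/76 24:19/74 26:19/77 28:19/76 30:80/51 32:183/31 34:178/37 36:137/50 38:158/44 40:195/29 42:209/27
-200 [10.6 35.3]
-180 [ 8.5 33.1]
-160 [-51.7  30.7]
-140 [ 3.7 28.8]
-120 [ 2.1 26.5]
-100 [-0.3 24.3]
-80 [-2.  22.7]
-60 [-4.2 20.3]
[0.51107078 0.02809571 0.16219689] 21.7
```

The height profile at the foot runs from screw to bar with no gap, the bar is level along its length, and the arm is clear, so I'm handing in.

```bash
python3 -c "
from station import sign_off
print(sign_off())"
```

```text
the job is handed in; nothing more can be done
None
```

The job is handed in at 21.7 s: the bar lies flat on the plate with its hole over the pin, and its edge was seated against the stop screw with about 10 N at the gripper (about 11 N at the foot) for over a second. The arm then drew clear, and the last camera depth check showed no gap at the foot.

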